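# Free the second door of a tea-bar cupboard

### The arm

A 6-joint arm with a two-finger parallel gripper is mounted at the origin on the work surface. World frame = base frame: x ahead of the robot, y to its left, z up, the work surface at z = 0. Lengths are in m, angles in rad, forces in N, time in s.
With the tool pointing down it reaches from about 0.225 to 0.875 m from the base axis. Payload 3.4 kg.
Tool frame: the origin (TCP) lies at the very end of the fingers, on their centre line; the grasp point (between the pads) lies 19 mm behind it (manip.grasp_offset is the distance from the TCP to the grasp point, in m); x points along the fingers, y is the direction in which the jaws open and shut, and the axes are right-handed (so a half turn about x gives the same grasp; the last joint's range is limited). The gripper opens to 85 mm and grips with 20 to 120 N. Pads are 22 mm wide; open, the fingers measure 114 mm over their backs; the gripper's body (76 mm by 85 mm) begins 54 mm behind the grasp point. The pads swing forward as they close: fully open they stand 13 mm farther back than shut.
Start: joints at [1.128, 0.276, 1.505, -0, 1.361, -0.121], TCP at [0.182, 0.546, 0.231] pointing down, gripper open.
Joint ranges: [-2.89, 2.89], [-0.75, 2.08], [0.22, 2.7], [-1.18, 4.32], [0.11, 2.71], [-2.7, 2.7]. Speed limits (rad/s): [2.57, 2.57, 3.14, 3.14, 3.14, 3.14].

### API

Orientations are given as a unit quaternion [w, x, y, z].
In Python, from rig import manip gives the robot as it stands.
- The arm moves only by the tool step_arm, never from a script. Its argument "increments" is a list of rows, each an object with "grip": the opening, from 0 (shut) to 1 (fully open); "delta_pos": the shift along the world's x, y, z in m, a list of three; "twist": the turn about the world's z in degrees. A call has 1 to 10 rows; each row shifts and turns the commanded pose from where the row before left it; what a row does not reach is not made up. A row lasts 1/12 s, in which the tool goes at most 41.7 mm and 7.16 degrees, less where a joint would pass 70% of its speed; a pose out of reach is approached as far as the arm can. A call with a gripper value outside its range is refused whole. The fingers move at their own pace and stop on an object; "force" is the grip in N (left out, the last holds). Time passes only in rows, so rows that do not move let the fingers close. It gives the time, the measured TCP pose, the force and the opening at its end, in the units of the state.
- manip.get_state(): the state, without advancing time (a new reading comes with each control period).
- manip.get_image(name): name is "side" or "top" or "wrist"; returns a dict with "img" (400x640x3 uint8, red, green, blue), "fx", "fy", "cx", "cy" (pixels), "D" ([k1, k2, p1, p2, k3] as OpenCV has them; the pictures are not rectified), "rvec" (rotation vector, rad) and "tvec" (3), from world to camera coordinates, as OpenCV has them; the wrist camera has in their place "mount" (4x4, takes a point from camera to tool coordinates, whose origin is the TCP and whose axes are the tool frame's). Camera axes: x right, y down, z forward; pixel columns grow to the right and rows downward; lengths in m; the calibration is good to about 2 mm. A picture is of the moment at which its call begins: read the wrist's pose just before it. There is no depth.
- manip.sign_off(): hands the job in, once; it reports no verdict.
The state is a dict: "clock": time; "qpos": joint angles; "qd": joint speeds; "effort": joint torques, N m; "position": TCP position; "ee_rot": TCP orientation; "contact_force": force on the tool from outside, world axes, zero at the start; "moment": the same for the moment, N m; "width": finger opening in m.
Only numpy, scipy, OpenCV 4.12 (cv2) and the standard library are available. Lean on these libraries where they do the work, as an engineer would, in place of code of your own. Each camera call takes 0.05 s, during which the arm holds its last target. There are 200 camera calls.

### The job

On the tea bar stands a small oak cupboard with a pair of doors. Free its second, passive door: first swing the active door, the one that carries the brass hood, wide open to about a right angle, then take the red knob of the flush bolt which the hood was covering and raise it fully, so that it stays up with the active door still open. Leave the white pitcher standing where it is.

Things in the scene. Friction and masses are not known exactly. Their poses are not given: they have to be found in the camera images.
- cupboard: (All sizes in mm.) Fixed oak cupboard 160 deep (x), 360 wide (y), 240 high, top bare; origin: centre of underside. Doors on its -x side, 20 to 240 up, shut fronts at x = -98. Active door y -180 to -2, vertical hinge line at x = -98, y = -180. Passive door y 2 to 180, hinged at y = +180, held shut by the bolt; its pull at y = +80, a like bar, is a bystander.
- active_door (a joint): Opening of the active door, rad: 0 shut to 1.75, counter-clockwise from above, out to the cupboard's -x side. Light friction, stays where left; may start a little ajar. The brass hood on its free top corner, 72 mm wide, 58 mm above the door's top and 52 mm past its free edge, hides the bolt's knob from above, in front and the end until the door opens.
- active_pull (a point): Point on the axis of the active door's pull, 22 mm below its top end. Upright round dark steel bar, 12 diameter, 150 long, its top 50 above the cupboard's top (290 up), axis 40 out from the door's face and 100 along the door from the hinge line. Free all round for 60 from its top, thin posts to the door below. Pinch it from above; it turns between the fingers as the door swings.
- flush_bolt (a joint): Lift of the passive door's flush bolt, m: 0 down (engaged in the sill), 0.03 fully raised (released, against its stop). Slides straight up with about 4 N including its weight and stays where it is left. Under the shut hood it can rise only 7 mm.
- bolt_knob (a point): Centre of the bolt's red knob: upright cylinder, 20 mm diameter, 30 mm high, on a thin stem over the passive door's top edge near where the doors meet (cupboard x = -89, y = +22). Bolt down: centre 30 mm above the cupboard's top, underside 15 above it. Rises with the bolt.
- pitcher: White ceramic pitcher, 110 mm high and 72 mm across, loose bystander on the counter; the origin is the centre of its underside.

How it is judged:
On the way, in this order (a step that is already met when the one before it is completed fails the run):
1. the active door is wide open (past 1.15 rad) while the bolt is still down (value of joint active_door above 1.15 rad and value of joint flush_bolt below 0.008 m), for 0.2 s.
2. the bolt has been raised at least 20 mm (value of joint flush_bolt above 0.02 m), for 0.2 s.
At the end, for the whole second after the job is handed in: The active door stands open by more than 1.1 rad, the flush bolt is raised by more than 20 of its 30 mm and at rest, and the pitcher stands upright within 30 mm of where it was (value of joint active_door above 1.1 rad and value of joint flush_bolt above 0.02 m and velocity of joint flush_bolt below 0.01 m/s and distance of pitcher from where it was at the start of the episode below 0.03 m and angle between pitcher's own z axis and vertical below 0.2 rad); the robot touches nothing.
It fails at once if the bolt is raised by more than 12 mm while the active door is open less than 0.8 rad (value of joint flush_bolt above 0.012 m and value of joint active_door below 0.8 rad).
It fails at once if the pitcher is tipped over (angle between pitcher's own z axis and vertical above 0.6 rad).
It also fails if it takes over 40 s, if anything falls off the work surface, if the arm or the gripper's body presses on something with over 40 N, if the wrist force passes 120 N, or if a joint passes its speed limit or range.

## Working session

There is one attempt and no reset: what is moved stays moved. The work goes in short steps, Python scripts to look and compute and a tool call to move; the robot and the scene stay as the last step left them, time stands still between calls to the robot, and variables do not carry over. Pictures are saved under pics/ and viewed, about 8 in all and at most 12, crops included, and the job is handed in when it is done.

Besides the shell and the picture viewer there is one more tool, called after "Request:" as name(argument=value, ...) on one line, values as JSON. step_arm: Moves the arm, as the interface text tells. Its arguments: {"type":"object","properties":{"increments":{"type":"array"},"force":{"type":"number"}},"required":["increments"]}

```bash
mkdir -p pics
cat > h.py <<'E'
import numpy as np, cv2
from rig import manip
def cam(n):
    d=manip.get_image(n); K=np.array([[d['fx'],0,d['cx']],[0,d['fy'],d['cy']],[0,0,1.]])
    return d,K
def snap(n,f):
    d,K=cam(n); cv2.imwrite(f'pics/{f}.png',d['img'][:,:,::-1]); np.save(f'pics/{f}.npy',d,allow_pickle=True); return d
def load(f):
    d=np.load(f'pics/{f}.npy',allow_pickle=True).item(); return d,np.array([[d['fx'],0,d['cx']],[0,d['fy'],d['cy']],[0,0,1.]])
def ray(d,uv):
    K=np.array([[d['fx'],0,d['cx']],[0,d['fy'],d['cy']],[0,0,1.]])
    p=cv2.undistortPoints(np.array([[uv]],float),K,np.array(d['D'],float))[0,0]
    R,_=cv2.Rodrigues(np.array(d['rvec'],float)); t=np.array(d['tvec'],float).ravel()
    return -R.T@t, R.T@np.array([p[0],p[1],1])
def atz(d,uv,z):
    o,v=ray(d,uv); return o+v*(z-o[2])/v[2]
E
python3 - <<'E'
from h import *
s=manip.get_state(); print(s)
for n in('top','side'):
    d=snap(n,n+'0'); print(n,ray(d,(320,200)))
import numpy as np
a=[cv2.imread(f'pics/{n}0.png') for n in('top','side')]
E
```

```text
{'clock': 0.0, 'qpos': array([ 1.12797864e+00,  2.76616602e-01,  1.50609869e+00,  2.34706346e-05,
        1.36069806e+00, -1.20985492e-01]), 'qd': array([-0.00055099,  0.00037412, -0.00055694,  0.00169556, -0.00096024,
       -0.00019786]), 'effort': array([-1.84398661e-03, -4.16780126e+01, -2.45801586e+01, -1.49018765e-04,
        1.08667585e-02,  3.03393428e-06]), 'position': array([0.18164565, 0.54501974, 0.23044111]), 'ee_rot': array([ 0.69778418,  0.11268006,  0.69815791, -0.11391216]), 'contact_force': array([-0.40378823, -0.36129985, -0.38806017]), 'moment': array([0.03671633, 0.02562221, 0.02919865]), 'width': 0.08524102569870207}
top (array([0.31654249, 0.08917565, 1.12454579]), array([ 0.2707179 , -0.00391542, -0.96323912]))
side (array([0.47418616, 0.73994236, 0.65275565]), array([ 0.07329571, -0.7926511 , -0.60577664]))
```

View pics/top0.png

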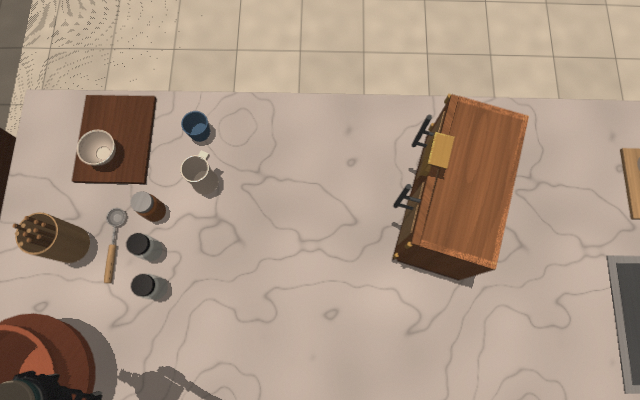

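View pics/side0.png

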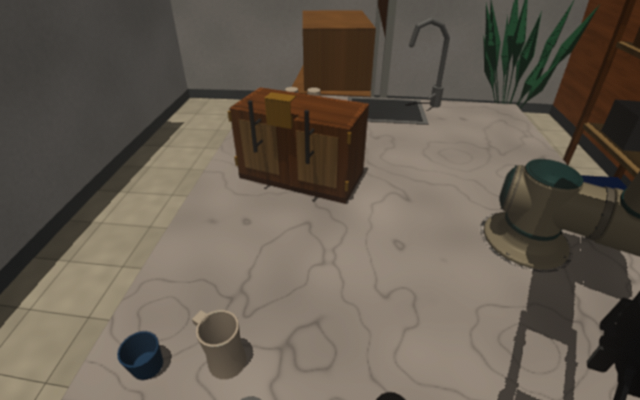

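```bash
cat > fit.py <<'E'
from h import *
d,K=load('top0')
for uv in [(527,116),(495,268),(449,96),(413,243),(441,150)]: print(uv,atz(d,uv,.24).round(4))
im=cv2.imread('pics/top0.png'); c=im[80:290,370:550]; cv2.imwrite('pics/c1.png',cv2.resize(c,None,fx=2.8,fy=2.8,interpolation=cv2.INTER_CUBIC)[:600])
E
python3 fit.py
```

```text
(527, 116) [ 0.7693 -0.3728  0.24  ]
(495, 268) [ 0.4286 -0.2738  0.24  ]
(449, 96) [ 0.8144 -0.2007  0.24  ]
(413, 243) [ 0.477  -0.1079  0.24  ]
(441, 150) [ 0.6836 -0.1759  0.24  ]
```

View pics/c1.png

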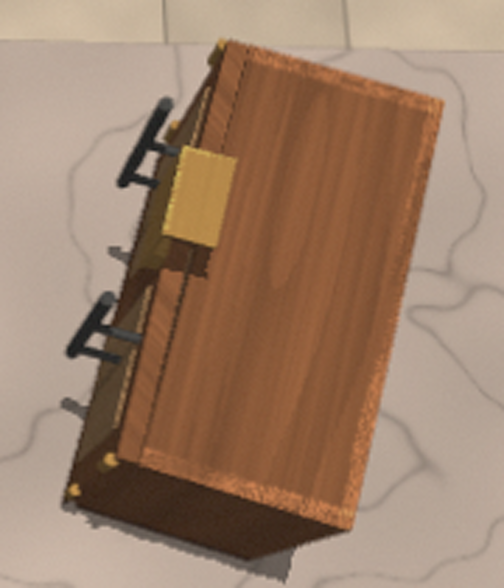

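```bash
cat > fit.py <<'E'
from h import *
from scipy.optimize import least_squares
d,K=load('top0')
P=[((443,100),(80,180,240)),((350,530),(80,-180,240)),((120,458),(-98,-180,240)),((226,42),(-98,180,240)),((165,103),(-138,80,290)),((107,299),None)]
px=np.array([(370+(x+.5)/2.8-.5,80+(y+.5)/2.8-.5) for (x,y),_ in P])
def toW(p,q):
    x,y,a=q[:3]; c,s=np.cos(a),np.sin(a); p=np.atleast_2d(p)/1000
    return np.c_[x+c*p[:,0]-s*p[:,1],y+s*p[:,0]+c*p[:,1],p[:,2]]
def door(th,along,out,z):
    # from hinge; ccw by th
    return (-98-out*np.cos(th)-along*np.sin(th),-180+along*np.cos(th)-out*np.sin(th),z)
def res(q):
    pts=[p if p else door(q[3],100,40,290) for _,p in P]
    return (cv2.projectPoints(toW(pts,q),np.array(d['rvec'],float),np.array(d['tvec'],float),K,np.array(d['D'],float))[0][:,0]-px).ravel()
if __name__=='__main__':
    r=least_squares(res,[.62,-.24,-1.83,0]); q=r.x; print(q.round(4)); print(r.fun.reshape(-1,2).round(2))
    np.save('q.npy',q)
    print('knob',toW((-89,22,270),q)); 
    for th in [q[3],0,.3,.6,.9,1.2,1.4,1.57]: print(round(th,2),'pull',toW(door(th,100,40,268),q).round(3),'edge',toW(door(th,178,0,240),q).round(3),'hoodtip',toW(door(th,230,0,298),q).round(3))
    print(toW([(-98,-180,0)],q), atz(d,(195,170),.11))
E
python3 fit.py
```

```text
[ 0.6211 -0.2485 -1.8546  0.0307]
[[ 0.31 -0.27]
 [ 0.97  0.37]
 [-1.39  0.32]
 [ 0.25 -1.39]
 [-0.12  0.5 ]
 [ 0.02  0.17]]
knob [[ 0.66713897 -0.1692119   0.27      ]]
0.03 pull [[ 0.583 -0.09   0.268]] edge [[ 0.648 -0.149  0.24 ]] hoodtip [[ 0.698 -0.162  0.298]]
0 pull [[ 0.583 -0.094  0.268]] edge [[ 0.647 -0.154  0.24 ]] hoodtip [[ 0.697 -0.168  0.298]]
0.3 pull [[ 0.575 -0.062  0.268]] edge [[ 0.654 -0.101  0.24 ]] hoodtip [[ 0.706 -0.1    0.298]]
0.6 pull [[ 0.558 -0.035  0.268]] edge [[ 0.645 -0.049  0.24 ]] hoodtip [[ 0.694 -0.032  0.298]]
0.9 pull [[ 0.534 -0.014  0.268]] edge [[ 0.621 -0.001  0.24 ]] hoodtip [[0.663 0.029 0.298]]
1.2 pull [[ 0.505 -0.     0.268]] edge [[0.584 0.037 0.24 ]] hoodtip [[0.616 0.078 0.298]]
1.4 pull [[0.484 0.003 0.268]] edge [[0.554 0.056 0.24 ]] hoodtip [[0.577 0.103 0.298]]
1.57 pull [[0.465 0.003 0.268]] edge [[0.526 0.067 0.24 ]] hoodtip [[0.54  0.117 0.298]]
[[ 0.4757416  -0.10400417  0.        ]] [0.67251995 0.39555181 0.11      ]
```

Run:
```python
from h import *
from scipy.spatial.transform import Rotation as R
w,x,y,z=manip.get_state()['ee_rot']; M=R.from_quat([x,y,z,w]).as_matrix(); print(M.round(3)); print('jaw deg',np.degrees(np.arctan2(M[1,1],M[0,1])))
```

```text
[[-0.001  0.316  0.949]
 [-0.001  0.949 -0.316]
 [-1.    -0.002 -0.   ]]
jaw deg 71.56478575401567
```

Request:
step_arm(increments=[{"grip": 1,"delta_pos": [0.02,-0.0315,0.013],"twist": 2},{"grip": 0.6,"delta_pos": [0.02,-0.0315,0.013],"twist": 2},{"grip": 0.5,"delta_pos": [0.02,-0.0315,0.013],"twist": 2},{"grip": 0.5,"delta_pos": [0.02,-0.0315,0.013],"twist": 2},{"grip": 0.5,"delta_pos": [0.02,-0.0315,0.013],"twist": 2},{"grip": 0.5,"delta_pos": [0.02,-0.0315,0.013],"twist": 2},{"grip": 0.5,"delta_pos": [0.02,-0.0315,0.013],"twist": 2},{"grip": 0.5,"delta_pos": [0.02,-0.0315,0.013],"twist": 2},{"grip": 0.5,"delta_pos": [0.02,-0.0315,0.013],"twist": 2},{"grip": 0.5,"delta_pos": [0.02,-0.0315,0.013],"twist": 2}], force=50)

```text
clock: 0.93
position: [0.3821, 0.2288, 0.3617]
ee_rot: [0.707, -0.01, 0.707, 0.01]
contact_force: [1.1, 0.5, 0.2]
width: 0.0423
```

Request:
step_arm(increments=[{"grip": 0.5,"delta_pos": [0.02,-0.0315,0]},{"grip": 0.5,"delta_pos": [0.02,-0.0315,0]},{"grip": 0.5,"delta_pos": [0.02,-0.0315,0]},{"grip": 0.5,"delta_pos": [0.02,-0.0315,0]},{"grip": 0.5,"delta_pos": [0.02,-0.0315,0]},{"grip": 0.5,"delta_pos": [0.02,-0.0315,0]},{"grip": 0.5,"delta_pos": [0.02,-0.0315,0]},{"grip": 0.5,"delta_pos": [0.02,-0.0315,0]},{"grip": 0.5,"delta_pos": [0.02,-0.0315,0]},{"grip": 0.5,"delta_pos": [0,0,0]}])

```text
schema error: expected keys grip, delta_pos, twist
```

Request:
step_arm(increments=[{"grip": 0.5,"delta_pos": [0.022,-0.035,0],"twist": 0},{"grip": 0.5,"delta_pos": [0.022,-0.035,0],"twist": 0},{"grip": 0.5,"delta_pos": [0.022,-0.035,0],"twist": 0},{"grip": 0.5,"delta_pos": [0.022,-0.035,0],"twist": 0},{"grip": 0.5,"delta_pos": [0.022,-0.035,0],"twist": 0},{"grip": 0.5,"delta_pos": [0.022,-0.035,0],"twist": 0},{"grip": 0.5,"delta_pos": [0.022,-0.035,0],"twist": 0},{"grip": 0.5,"delta_pos": [0.022,-0.035,0],"twist": 0},{"grip": 0.5,"delta_pos": [0.022,-0.035,0],"twist": 0},{"grip": 0.5,"delta_pos": [0,0,0],"twist": 0}])

```text
clock: 1.77
position: [0.5833, -0.0914, 0.3586]
ee_rot: [0.707, -0.009, 0.707, 0.006]
contact_force: [0.2, 0.4, -0.3]
width: 0.0424
```

```bash
cat >> h.py <<'E'
from scipy.spatial.transform import Rotation as Rt
def wsnap(f):
    s=manip.get_state(); d=manip.get_image('wrist'); cv2.imwrite(f'pics/{f}.png',d['img'][:,:,::-1])
    T=np.eye(4); T[:3,:3]=Rt.from_quat(np.roll(s['ee_rot'],-1)).as_matrix(); T[:3,3]=s['position']
    Tc=np.linalg.inv(T@np.array(d['mount'])); d['rvec']=cv2.Rodrigues(Tc[:3,:3])[0]; d['tvec']=Tc[:3,3]
    np.save(f'pics/{f}.npy',d,allow_pickle=True); print(s['clock'],s['position'].round(4)); return d
def proj(d,P):
    K=np.array([[d['fx'],0,d['cx']],[0,d['fy'],d['cy']],[0,0,1.]])
    return cv2.projectPoints(np.atleast_2d(np.array(P,float)),np.array(d['rvec'],float),np.array(d['tvec'],float),K,np.array(d['D'],float))[0][:,0]
E
python3 - <<'E'
from h import *; from fit import *
q=np.load('q.npy'); d=wsnap('w1')
print('pull top pred',proj(d,toW(door(q[3],100,40,290),q)), 'hood corner', proj(d,toW(door(q[3],178,0,240),q)),'bolt',proj(d,toW((-89,22,270),q)))
E
```

```text
1.7667 [ 0.5833 -0.0914  0.3586]
pull top pred [[324.85749758 213.88737849]] hood corner [[261.33653114 259.26379073]] bolt [[232.33977406 294.80876801]]
```

View pics/w1.png

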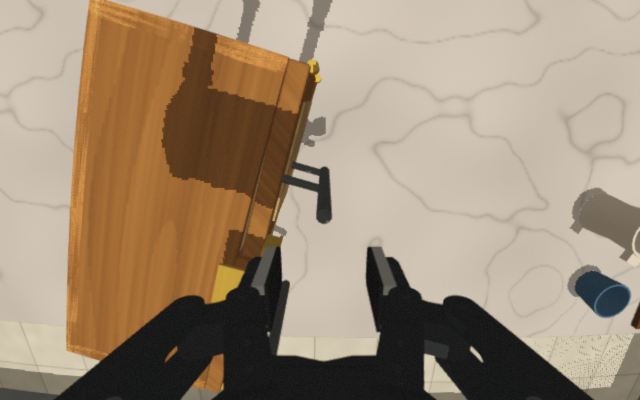

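The wrist view shows the active pull's top end at (324, 214), against a predicted (325, 214), so the fit holds. I'll descend and pinch.

Request:
step_arm(increments=[{"grip": 0.5,"delta_pos": [0,0.001,-0.027],"twist": 0},{"grip": 0.5,"delta_pos": [0,0,-0.027],"twist": 0},{"grip": 0.5,"delta_pos": [0,0,-0.027],"twist": 0},{"grip": 0.5,"delta_pos": [0,0,-0.027],"twist": 0},{"grip": 0.0,"delta_pos": [0,0,0],"twist": 0},{"grip": 0.0,"delta_pos": [0,0,0],"twist": 0},{"grip": 0.0,"delta_pos": [0,0,0],"twist": 0},{"grip": 0.0,"delta_pos": [0,0,0],"twist": 0}], force=40)

```text
clock: 2.48
position: [0.5796, -0.0831, 0.2542]
ee_rot: [0.707, -0.01, 0.707, 0.01]
contact_force: [-2.7, 0.8, -4.8]
width: 0.011
```

Run:
```python
from h import *; from fit import *
q=np.load('q.npy'); s=manip.get_state(); print(s['position'],s['width'],s['contact_force'])
p0=None
for k,th in enumerate(np.linspace(q[3],1.5,19)):
    p=toW(door(th,100,40,268),q)[0]
    if p0 is not None: print(k,round(th,2),((p-p0)*1000).round(1))
    p0=p
```

```text
[ 0.57960033 -0.08306036  0.25418696] 0.011044369053855424 [-2.69865017  0.77204313 -4.7590263 ]
1 0.11 [-1.5  8.7  0. ]
2 0.19 [-2.2  8.5  0. ]
3 0.28 [-2.9  8.3  0. ]
4 0.36 [-3.5  8.   0. ]
5 0.44 [-4.2  7.7  0. ]
6 0.52 [-4.8  7.4  0. ]
7 0.6 [-5.4  7.   0. ]
8 0.68 [-5.9  6.5  0. ]
9 0.77 [-6.4  6.   0. ]
10 0.85 [-6.9  5.4  0. ]
11 0.93 [-7.3  4.9  0. ]
12 1.01 [-7.7  4.2  0. ]
13 1.09 [-8.   3.6  0. ]
14 1.17 [-8.3  2.9  0. ]
15 1.26 [-8.5  2.3  0. ]
16 1.34 [-8.6  1.6  0. ]
17 1.42 [-8.7  0.8  0. ]
18 1.5 [-8.8  0.1  0. ]
```

Request:
step_arm(increments=[{"grip": 0,"delta_pos": [-0.0015,0.0087,0],"twist": 2},{"grip": 0,"delta_pos": [-0.0022,0.0085,0],"twist": 2},{"grip": 0,"delta_pos": [-0.0029,0.0083,0],"twist": 2},{"grip": 0,"delta_pos": [-0.0035,0.008,0],"twist": 2},{"grip": 0,"delta_pos": [-0.0042,0.0077,0],"twist": 2},{"grip": 0,"delta_pos": [-0.0048,0.0074,0],"twist": 2}])

```text
clock: 2.98
position: [0.5592, -0.0369, 0.2542]
ee_rot: [0.701, -0.086, 0.703, 0.083]
contact_force: [-3.5, -9.4, -2.9]
width: 0.0106
```

Run:
```python
from h import *; from fit import *
q=np.load('q.npy'); s=manip.get_state(); print(s['position'],s['width'],s['contact_force'])
d=snap('top','t1'); c=d['img'][80:290,370:550,::-1]; cv2.imwrite('pics/t1c.png',cv2.resize(c,None,fx=2.8,fy=2.8,interpolation=cv2.INTER_CUBIC))
```

```text
[ 0.55915768 -0.03686471  0.25419296] 0.010594562777362867 [-3.54952483 -9.38806756 -2.87549925]
```

View pics/t1c.png

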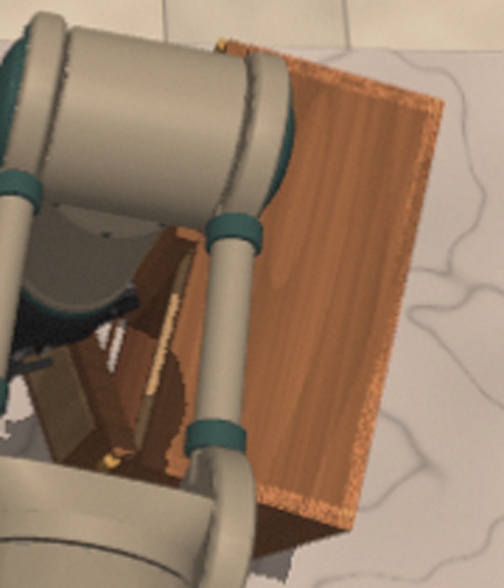

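The crop shows the active door swung out about 0.6 rad with the gripper on its pull, as computed. I'll continue along the arc.

Request:
step_arm(increments=[{"grip": 0,"delta_pos": [-0.0054,0.007,0],"twist": 4},{"grip": 0,"delta_pos": [-0.0059,0.0065,0],"twist": 4},{"grip": 0,"delta_pos": [-0.0064,0.006,0],"twist": 4},{"grip": 0,"delta_pos": [-0.0069,0.0054,0],"twist": 4},{"grip": 0,"delta_pos": [-0.0073,0.0049,0],"twist": 4},{"grip": 0,"delta_pos": [-0.0077,0.0042,0],"twist": 4},{"grip": 0,"delta_pos": [-0.008,0.0036,0],"twist": 4},{"grip": 0,"delta_pos": [-0.0083,0.0029,0],"twist": 4},{"grip": 0,"delta_pos": [-0.0085,0.0023,0],"twist": 4},{"grip": 0,"delta_pos": [-0.0086,0.0016,0],"twist": 4}])

```text
clock: 3.87
position: [0.4872, 0.0012, 0.2542]
ee_rot: [0.628, -0.326, 0.634, 0.314]
contact_force: [-1.9, -25.0, -6.0]
width: 0.0107
```

Request:
step_arm(increments=[{"grip": 0,"delta_pos": [-0.0087,0.0008,0],"twist": 4},{"grip": 0,"delta_pos": [-0.0088,0.0001,0],"twist": 4},{"grip": 0,"delta_pos": [-0.0088,-0.0006,0],"twist": 0},{"grip": 0,"delta_pos": [0,0,0],"twist": 0},{"grip": 0,"delta_pos": [0,0,0],"twist": 0}])

```text
clock: 4.28
position: [0.4656, 0.0097, 0.2554]
ee_rot: [0.603, -0.373, 0.618, 0.339]
contact_force: [5.6, -39.2, -5.9]
width: 0.0111
```

Request:
step_arm(increments=[{"grip": 0,"delta_pos": [0,-0.005,0],"twist": 0},{"grip": 0,"delta_pos": [0,-0.004,0],"twist": 0},{"grip": 0.45,"delta_pos": [0,0,0],"twist": 0},{"grip": 0.45,"delta_pos": [0,0,0],"twist": 0},{"grip": 0.45,"delta_pos": [0,0,0],"twist": 0},{"grip": 0.45,"delta_pos": [0,0,0],"twist": 0}])

```text
clock: 4.78
position: [0.4635, 0.0205, 0.254]
ee_rot: [0.608, -0.362, 0.616, 0.347]
contact_force: [0.5, 0.3, 0.5]
width: 0.0381
```

Request:
step_arm(increments=[{"grip": 0.45,"delta_pos": [0,0,0.02],"twist": 0},{"grip": 0.45,"delta_pos": [0,0,0.035],"twist": 0},{"grip": 0.45,"delta_pos": [0,0,0.04],"twist": 0},{"grip": 0.45,"delta_pos": [0,0,0.04],"twist": 0},{"grip": 0.45,"delta_pos": [0,0,0],"twist": 0}])

```text
clock: 5.2
position: [0.4663, 0.0223, 0.3963]
ee_rot: [0.612, -0.364, 0.612, 0.343]
contact_force: [0.7, 0.7, 0.8]
width: 0.0383
```

Run:
```python
from h import *; from fit import *
q=np.load('q.npy'); s=manip.get_state(); print(s['position'],s['width'],s['contact_force'])
d=snap('side','s1'); print(proj(d,toW([(-89,22,270),(-89,22,285),(-89,22,255)],q)))
for th in(1.3,1.57): print(proj(d,toW(door(th,100,40,290),q)))
c=d['img'][60:230,200:400,::-1]; cv2.imwrite('pics/s1c.png',cv2.resize(c,None,fx=3.5,fy=3.5,interpolation=cv2.INTER_CUBIC))
```

```text
[0.46628671 0.02227227 0.39628737] 0.03834004385717391 [0.65311433 0.71624598 0.78359168]
[[279.65052415 104.16220232]
 [279.32270362  98.80929855]
 [279.97403637 109.42719546]]
[[341.9258479  128.82636133]]
[[355.04736254 129.67485641]]
```

View pics/s1c.png

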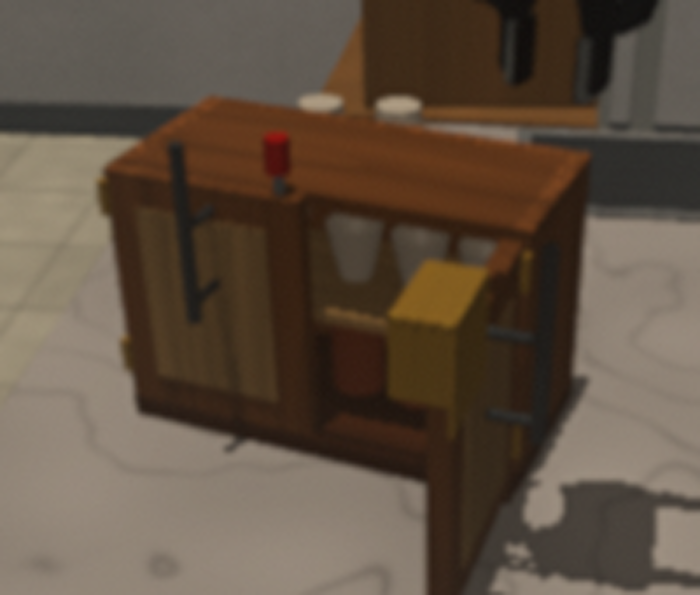

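The crop shows the door open at about a right angle: its pull top is at full-image (356, 129), predicted (355, 130) for 1.57 rad. The red knob is bare at (279, 104), as predicted. Next I'll go above the knob.

Request:
step_arm(increments=[{"grip": 0.55,"delta_pos": [0.025,-0.024,0],"twist": 1},{"grip": 0.55,"delta_pos": [0.025,-0.024,0],"twist": 1},{"grip": 0.55,"delta_pos": [0.025,-0.024,0],"twist": 1},{"grip": 0.55,"delta_pos": [0.025,-0.024,0],"twist": 1},{"grip": 0.55,"delta_pos": [0.025,-0.024,-0.01],"twist": 1},{"grip": 0.55,"delta_pos": [0.025,-0.024,-0.01],"twist": 1},{"grip": 0.55,"delta_pos": [0.025,-0.024,-0.01],"twist": 1},{"grip": 0.55,"delta_pos": [0.026,-0.023,0],"twist": 1},{"grip": 0.55,"delta_pos": [0,0,0],"twist": 0},{"grip": 0.55,"delta_pos": [0,0,0],"twist": 0}], force=60)

```text
clock: 6.08
position: [0.6726, -0.0543, 0.3421]
ee_rot: [0.599, -0.374, 0.64, 0.302]
contact_force: [-1.1, 0.1, 0.2]
width: 0.0471
```

Run:
```python
from h import *; from fit import *
q=np.load('q.npy'); d=wsnap('w2'); print(manip.get_state()['qpos'],manip.get_state()['ee_rot'])
im=cv2.cvtColor(d['img'],cv2.COLOR_RGB2HSV); m=cv2.inRange(im,(0,190,60),(6,255,255))|cv2.inRange(im,(174,190,60),(180,255,255))
n,l,st,c=cv2.connectedComponentsWithStats(m); print([(st[i].tolist(),c[i]) for i in range(1,n) if st[i,4]>30])
print(proj(d,toW([(-89,22,285),(-89,22,255)],q)))
```

```text
6.0833 [ 0.6726 -0.0543  0.3421]
[-0.1205063   0.39650397  1.06036694 -0.11674809  1.67017503 -2.70372447] [ 0.59958806 -0.37465362  0.63938525  0.30218426]
[([222, 62, 39, 35, 1023], array([240.79081134,  79.17595308]))]
[[237.90938286  76.40000714]
 [251.20131301  83.25550851]]
```

View pics/w2.png

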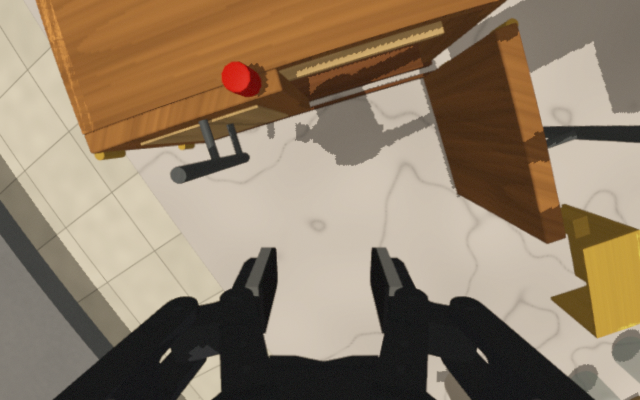

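The red knob is bare at (241, 79), predicted (238, 76)–(251, 83). The last joint is at its limit, so the pose was clipped. I'll turn back to a jaw axis square to the door.

Request:
step_arm(increments=[{"grip": 0.55,"delta_pos": [0,0,0.01],"twist": -7},{"grip": 0.55,"delta_pos": [0,0,0.01],"twist": -7},{"grip": 0.55,"delta_pos": [0,0,0],"twist": -7},{"grip": 0.55,"delta_pos": [0,0,0],"twist": -7},{"grip": 0.55,"delta_pos": [0,0,0],"twist": -7},{"grip": 0.55,"delta_pos": [0,0,0],"twist": -7},{"grip": 0.55,"delta_pos": [0,0,0],"twist": -7},{"grip": 0.55,"delta_pos": [0,0,0],"twist": -7},{"grip": 0.55,"delta_pos": [0,0,0],"twist": -7},{"grip": 0.55,"delta_pos": [0,0,0],"twist": 0}])

```text
clock: 6.97
position: [0.6713, -0.0543, 0.3661]
ee_rot: [0.669, 0.014, 0.74, -0.058]
contact_force: [0.9, -0.6, 0.2]
width: 0.0467
```

Run:
```python
from h import *
s=manip.get_state(); M=Rt.from_quat(np.roll(s['ee_rot'],-1)).as_matrix(); print(s['position'],s['qpos'].round(3),np.degrees(np.arctan2(M[1,1],M[0,1])),M.round(3))
```

```text
[ 0.67131885 -0.05430075  0.36606514] [-0.146  0.464  0.898 -0.074  1.873 -1.633] 84.34043159904519 [[-0.103  0.098  0.99 ]
 [-0.056  0.993 -0.105]
 [-0.993 -0.066 -0.097]]
```

Request:
step_arm(increments=[{"grip": 0.55,"delta_pos": [-0.0015,-0.029,0],"twist": 0},{"grip": 0.55,"delta_pos": [-0.0015,-0.029,0],"twist": 0},{"grip": 0.55,"delta_pos": [-0.0015,-0.029,0],"twist": 0},{"grip": 0.55,"delta_pos": [-0.0015,-0.029,0],"twist": 0},{"grip": 0.55,"delta_pos": [0,0,0],"twist": 0},{"grip": 0.55,"delta_pos": [0,0,0],"twist": 0}])

```text
clock: 7.47
position: [0.6653, -0.1715, 0.3657]
ee_rot: [0.669, 0.014, 0.741, -0.057]
contact_force: [0.1, 0.4, 0.3]
width: 0.0468
```

Run:
```python
from h import *; from fit import *
q=np.load('q.npy'); d=wsnap('w3'); print(manip.get_state()['qpos'].round(2))
im=cv2.cvtColor(d['img'],cv2.COLOR_RGB2HSV); m=cv2.inRange(im,(0,190,60),(6,255,255))|cv2.inRange(im,(174,190,60),(180,255,255))
n,l,st,c=cv2.connectedComponentsWithStats(m); print([(st[i].tolist(),c[i]) for i in range(1,n) if st[i,4]>30])
print(proj(d,toW([(-89,22,285),(-89,22,255)],q)))
```

```text
7.4667 [ 0.6653 -0.1715  0.3657]
[-0.31  0.48  0.87 -0.09  1.87 -1.8 ]
[([320, 203, 25, 33, 630], array([332.6015873 , 219.35714286]))]
[[333.36822812 221.34249357]
 [334.58936576 211.47965138]]
```

View pics/w3.png

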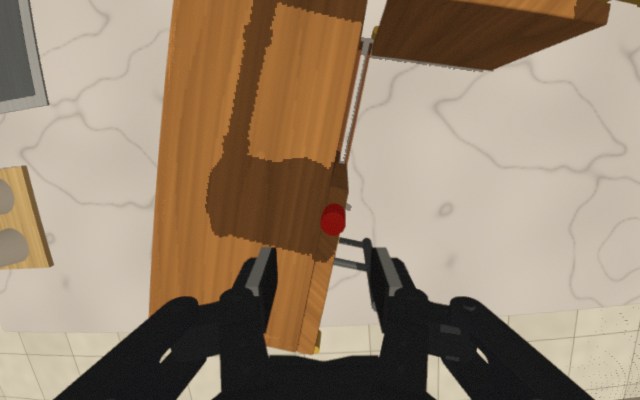

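The knob sits at (333, 219), within 2 px of prediction, and is centred between the jaws with the passive pull clear of the fingers. I'll descend and grip.

Request:
step_arm(increments=[{"grip": 0.55,"delta_pos": [0,0.001,-0.03],"twist": 0},{"grip": 0.55,"delta_pos": [0,0,-0.03],"twist": 0},{"grip": 0.55,"delta_pos": [0,0,-0.03],"twist": 0},{"grip": 0.55,"delta_pos": [0,0,-0.02],"twist": 0},{"grip": 0.55,"delta_pos": [0,0,0],"twist": 0},{"grip": 0,"delta_pos": [0,0,0],"twist": 0},{"grip": 0,"delta_pos": [0,0,0],"twist": 0},{"grip": 0,"delta_pos": [0,0,0],"twist": 0},{"grip": 0,"delta_pos": [0,0,0],"twist": 0}], force=50)

```text
clock: 8.27
position: [0.6669, -0.1702, 0.2577]
ee_rot: [0.671, 0.013, 0.739, -0.058]
contact_force: [-0.2, -4.2, 2.9]
width: 0.0191
```

Request:
step_arm(increments=[{"grip": 0,"delta_pos": [0,0,0.007],"twist": 0},{"grip": 0,"delta_pos": [0,0,0.007],"twist": 0},{"grip": 0,"delta_pos": [0,0,0.007],"twist": 0},{"grip": 0,"delta_pos": [0,0,0.006],"twist": 0},{"grip": 0,"delta_pos": [0,0,0.004],"twist": 0},{"grip": 0,"delta_pos": [0,0,0],"twist": 0},{"grip": 0,"delta_pos": [0,0,0],"twist": 0}])

```text
clock: 8.85
position: [0.6669, -0.1691, 0.2863]
ee_rot: [0.67, 0.014, 0.74, -0.057]
contact_force: [3.6, -0.2, -4.6]
width: 0.019
```

Request:
step_arm(increments=[{"grip": 0,"delta_pos": [0,0,0.002],"twist": 0},{"grip": 0,"delta_pos": [0,0,0],"twist": 0},{"grip": 0.6,"delta_pos": [0,0,0],"twist": 0},{"grip": 0.6,"delta_pos": [0,0,0],"twist": 0},{"grip": 0.6,"delta_pos": [0,0,0],"twist": 0},{"grip": 0.6,"delta_pos": [0,0,0],"twist": 0},{"grip": 0.6,"delta_pos": [0,0,0.03],"twist": 0},{"grip": 0.6,"delta_pos": [0,0,0.04],"twist": 0},{"grip": 0.6,"delta_pos": [0,0,0.04],"twist": 0},{"grip": 0.6,"delta_pos": [0,0,0],"twist": 0}])

```text
clock: 9.68
position: [0.6672, -0.1703, 0.4087]
ee_rot: [0.675, 0.012, 0.735, -0.059]
contact_force: [-1.5, -0.2, 1.7]
width: 0.0511
```

Run:
```python
from h import *; from fit import *
q=np.load('q.npy'); s=manip.get_state(); print(s['position'],s['contact_force'])
d=snap('side','s2'); print(proj(d,toW([(-89,22,270),(-89,22,300)],q)), proj(d,toW(door(1.57,100,40,290),q)))
c=d['img'][60:230,200:400,::-1]; cv2.imwrite('pics/s2c.png',cv2.resize(c,None,fx=3.5,fy=3.5,interpolation=cv2.INTER_CUBIC))
im=cv2.cvtColor(d['img'],cv2.COLOR_RGB2HSV)[80:140,260:300]; m=cv2.inRange(im,(0,190,60),(4,255,255))|cv2.inRange(im,(174,190,60),(180,255,255))
y,x=np.nonzero(m); print('red centroid',x.mean()+260,y.mean()+80,len(x))
a,b=np.load('pics/side0.npy',allow_pickle=True).item()['img'],d['img']; print('pitcher diff',np.abs(a[300:390,180:260].astype(int)-b[300:390,180:260]).mean())
```

```text
[ 0.66717975 -0.17031628  0.40867846] [-1.54647972 -0.16166971  1.73517769]
[[279.65052415 104.16220232]
 [278.99053317  93.36679416]] [[355.04736254 129.67485641]]
red centroid 277.56666666666666 93.85 60
pitcher diff 8.361712962962963
```

View pics/s2c.png

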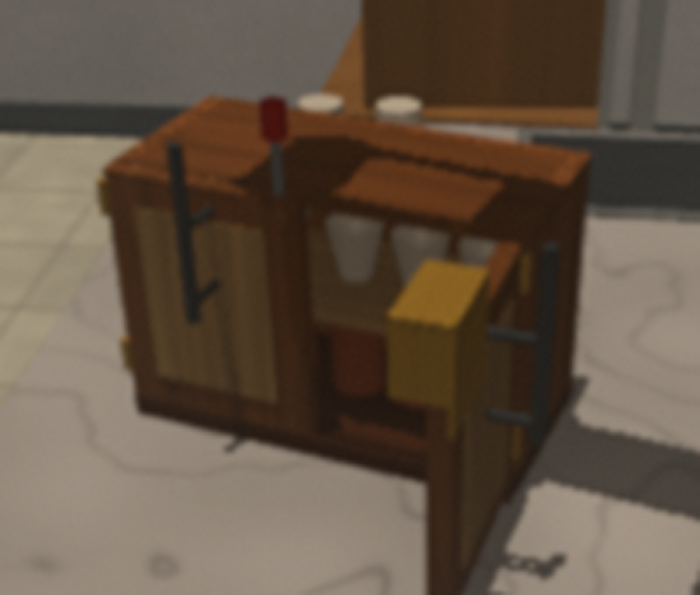

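Run:
```python
from h import *
g=lambda f:np.float32(cv2.Canny(cv2.imread(f'pics/{f}.png',0)[305:385,190:250],40,100))
print(cv2.phaseCorrelate(g('side0'),g('s2')))
print(manip.sign_off())
```

```text
((-0.13567973657385934, -0.04519073620524239), 0.9146887884537379)
the job is handed in; nothing more can be done
None
```

I pinched the active door's pull and swung the door open to about 1.57 rad. I then took the red knob, raised the bolt about 30 mm, let go and backed off. The job was handed in at about 9.8 s of the 40 s; no verdict is reported.

**Last checks from the side camera:**
- **Bolt:** the knob sits at pixel row 93.9, against 93.4 predicted for a full 30 mm lift.
- **Door:** it is still open, with no visible change from the earlier picture, when its pull matched the prediction for 1.57 rad.
- **Pitcher:** its image edges shifted by only about 0.1 px. The plain image difference there was a little over 8 grey levels, which I took for lighting or shadow and did not look into.
- **Robot:** the fingers are open and clear, with the tool at z = 0.41 m. The wrist force read 1–2 N, slightly above the 0.4 N at the start.

**What went wrong on the way:**
- **Last joint at its limit:** above the knob it reached its range limit, reading −2.704 against −2.70. This clipped the pose and left the tool tilted about 6–7°. I turned it back before gripping. If the judge takes that 0.004 rad reading as passing the range, the run could count as failed.
- **Force at the end of the door swing:** the wrist force reached 39 N, below the 120 N wrist limit. I eased off before releasing the pull.

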